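# Show the camera the torque-paint stripe on the blind side of a fitting

## Robot

A 6-joint arm with a two-finger parallel gripper is mounted at the origin on a cart in front of the work surface, level with it; the furniture and walls round the work are solid. World frame = base frame: x ahead of the robot, y to its left, z up, the work surface at z = 0. Lengths are in m, angles in rad, forces in N, time in s.
With the tool pointing down it reaches from about 0.35 to 0.975 m from the base axis. Payload 4.9 kg.
Tool frame: the origin (TCP) lies midway between the tips of the shut fingers; the grasp point (between the pads) lies 19 mm behind it; z points along the fingers, y is the line along which they close (so a half turn about z gives the same grasp; the last joint's range is limited). The gripper opens to 85 mm and grips with 20 to 120 N. Pads are 22 mm wide; open, the fingers measure 114 mm over their backs; the gripper's body (76 mm by 85 mm) begins 54 mm behind the grasp point. The pads swing forward as they close: fully open they stand 13 mm farther back than shut.
Start: joints at [-1.43, 0.053, 1.613, -0, 1.476, -0.119], TCP at [0.161, -0.604, 0.198] pointing down, gripper open.
Joint ranges: [-3.01, 3.01], [-1.01, 2.22], [0.06, 2.58], [-1.02, 4.17], [0.09, 2.62], [-3.14, 3.14]. Speed limits (rad/s): [2.57, 2.57, 3.14, 3.14, 3.14, 3.14].

## Interface

Orientations are given as a unit quaternion [w, x, y, z].
In Python, from plant import * gives the robot as it stands.
- The arm moves only by the tool jog_arm, never from a script. Its argument "targets" is a list of rows, each a list of 3 entries, a list of its own where there are three numbers: the shift along the tool's x, y, z in units of 25 mm (1.0 is 25 mm), then the turn, a rotation vector about the tool's x, y, z in units of 8 degrees (1.0 is 8 degrees), then the opening in per cent of the stroke, from 0 (shut) to 100 (fully open). A call has 1 to 8 rows; each row is the pose to reach, as a shift and turn from the pose commanded when the call began, along the tool's axes at that moment; what a row does not reach only later rows make up. A row lasts 1/8 s, in which the tool goes at most 62.5 mm and 10.7 degrees, less where a joint would pass 70% of its speed; a pose out of reach is approached as far as the arm can. A call with a gripper value outside its range is refused whole. The fingers move at their own pace and stop on an object; the grip force is fixed at half the most. Time passes only in rows, so rows that repeat a pose let the fingers close. It gives the time, the measured TCP pose, the force, the opening and the grip force at its end, in the units of the state.
- state(): the state, without advancing time (a new reading comes with each control period).
- grab_frame(name): name is "scene" or "top" or "wrist"; returns (picture, depth): 400x640x3 uint8, red, green, blue; 400x640 float32, m along the optical axis (not along the pixel's ray), 0 where there is no reading.
- camera_params(name): a dict with "fovy" (degrees; the focal length in pixels is half the picture's height over the tangent of half this angle, whatever the lens; pixels are square), "cx", "cy" (the principal point, pixels), "rvec" (rotation vector, rad) and "tvec" (3), from world to camera coordinates, as OpenCV has them; the wrist camera has in their place "hand_eye" (4x4, takes a point from camera to tool coordinates, whose origin is the TCP and whose axes are the flange's). Camera axes: x right, y down, z forward; pixel columns grow to the right and rows downward; lengths in m; the calibration is good to about 2 mm. A picture is of the moment at which its call begins: read the wrist's pose just before it. camera_params takes no time and is no camera call.
- job_done(): hands the job in; it is judged then, once.
The state is a dict: "time": time; "joint_pos": joint angles; "joint_vel": joint speeds; "joint_efforts": joint torques, N m; "tool_pos": TCP position; "tool_rot": TCP orientation; "contact_force": force on the tool from outside, world axes, zero at the start; "ft_torque": the same for the moment, N m; "gripper_width": opening from 0.0 (shut) to 1.0 (fully open); "grasp_force": force on a finger pad.
Only numpy, scipy, OpenCV 4.12 (cv2) and the standard library are available. Lean on these libraries where they do the work, as an engineer would, in place of code of your own. Each camera call takes 0.05 s, during which the arm holds its last target. There are 200 camera calls.

## Task

The orange torque-paint stripe is on the blind side of the gas-line fitting, out of sight of the small bench camera, which looks past the fitting. Lift the inspection mirror out of its stand by the red handle and hold it upright at the height of the camera's sight line, where that line crosses the line running straight out from the stripe, turned so that the stripe appears head-on in the glass, in the middle of the camera's view. Finish still holding the mirror still in the air like that; keep fingers off the glass, do not touch the fitting or the camera, and leave the loose things on the bench where they lie.

Things in the scene. Friction and masses are not known exactly. Their poses are not given: they have to be found in the camera images.
- camera: Small silver and blue bench camera with a black lens, 96 long x 60 wide x 79 mm high, screwed to the bench (fixed). Origin on the bench under its middle; +x is the way it looks, level; its sight line is the straight line through camera_lens along +x, 60 mm above the bench; z is up. The sight line passes beside the fitting.
- camera_lens (a point): Centre of the front of the camera's lens, 56 mm ahead of the camera's origin, 60 mm above the bench.
- fitting: Upright gas-line union, fixed to the bench: round steel foot 72 mm across, steel hexagon body and steel hexagon nut above it (34 mm across flats, 39 mm across corners), blue cap; 103 mm high. Origin on the bench on its axis; +x points level, straight out from the flat that carries the orange stripe; z is up.
- paint_mark (a point): Middle of the orange stripe (8 mm wide, 38 mm tall), on the flat 17.5 mm from the fitting's axis, 60 mm above the bench. Its straight-out direction is the fitting's +x; that line crosses the camera's sight line 44 to 65 mm from the stripe. Beware: behind fitting and camera rises the face of a solid instrument 334 mm high, at about x = 0.49 to 0.52 in the world, for y above 0.14; keep gripper and wrist off it.
- mirror: Inspection mirror, 156 mm tall, 70 g, standing handle up in its stand: a black frame at the bottom (46 wide x 50 tall x 6 mm thick), a short neck, and above it a flat red handle 12 mm thick (along x) x 20 mm wide (along y) from 66 to 154 mm above the origin. Origin at the centre of the frame's lower edge; z runs up the handle, +x is the way the glass faces. Take it by the handle across its 12 mm thickness, so that the flats keep it from turning.
- mirror_glass: The silvered glass of the mirror, 40 wide x 44 tall mm, rigid on the frame. Origin at its centre, 25 mm above the mirror's origin and 3 mm to the front; +x is straight out of the glass, z up the handle. It shows the stripe to the camera when +x lies midway between the direction back along the sight line to the camera (the camera's -x) and the direction back to the stripe (the fitting's -x).
- mirror_stand: Aluminium block on a grey plate, 56 x 82 x 36 mm, fixed. The frame's lower 24 mm sit in a slot 8 mm wide (along x) and 48 mm long (along y), open at the top, floor 12 mm above the bench; the mirror pulls straight up out of it. Origin at the centre of the underside.
- driver_red: Precision screwdriver with a red handle, 19 x 173 x 18 mm, loose on the bench, long along its y; a bystander.
- blank_flange: Small round metal blank flange, 40 mm across, 8 mm thick, loose; a bystander. Origin at the centre of its underside.
- centring_ring: Metal centring ring with a black rubber ring, 39 mm across, 8 mm thick, loose; a bystander. Origin at the centre of its underside.
- coax_tee_b: Metal T-shaped coaxial connector, 39 x 56 x 15 mm, loose; a bystander. Origin at the centre of its underside.

How it is judged:
By the outcome, as a careful person would: the job done as asked, in the order asked, and still so for the second after the job is handed in, while the arm keeps its last pose, push and grip.
It also fails if it takes over 40 s, if anything falls off the work surface, if the arm or the gripper's body presses on something with over 40 N, if the wrist force passes 120 N, or if a joint passes its speed limit or range.

## Working session

There is one attempt and no reset: what is moved stays moved. The work goes in short steps, Python scripts to look and compute and a tool call to move; the robot and the scene stay as the last step left them, time stands still between calls to the robot, and variables do not carry over. Pictures are saved under pics/ and viewed, at most 10 in all, crops included, and the job is handed in when it is done.

Besides the shell and the picture viewer there is one more tool, called after ">>>" as name(argument=value, ...), one argument or row to a line, values as JSON. jog_arm: Moves the arm, as the interface text tells. Its arguments: {"type":"object","properties":{"targets":{"type":"array"}},"required":["targets"]}

```bash
mkdir -p pics; cat > h.py <<'E'
from plant import *
import numpy as np, cv2
from scipy.spatial.transform import Rotation as R
def K(p):
    f=200/np.tan(np.radians(p["fovy"])/2); return f
def cam(name,s=None):
    p=camera_params(name)
    if "rvec" in p:
        Rm=R.from_rotvec(np.ravel(p["rvec"])).as_matrix(); t=np.ravel(p["tvec"])
        return p,Rm.T,-Rm.T@t
    q=s["tool_rot"]; T=R.from_quat([q[1],q[2],q[3],q[0]]).as_matrix(); H=np.array(p["hand_eye"])
    return p,T@H[:3,:3],T@H[:3,3]+np.array(s["tool_pos"])
def cloud(name):
    s=state(); im,d=grab_frame(name); p,Rc,o=cam(name,s); f=K(p)
    v,u=np.mgrid[:400,:640]
    P=np.stack([(u-p["cx"])/f*d,(v-p["cy"])/f*d,d],-1)@Rc.T+o
    P[d==0]=np.nan
    return im,d,P
def save(n,im,c=1): cv2.imwrite(f"pics/{n}.png",cv2.cvtColor(im,cv2.COLOR_RGB2BGR))
E
python3 - <<'E'
from h import *
for n in("scene","top"):
    im,d,P=cloud(n); save(n,im); np.savez(n,im=im,P=P,d=d); p,Rc,o=cam(n); print(n,o,Rc[:,2],{k:v for k,v in p.items()})
print(state())
E
```

```text
scene [-0.82076156  0.63409078  0.82958001] [ 0.78855021 -0.38023414 -0.48333276] {'fovy': 44.42515022314338, 'cx': 311.4596158059641, 'cy': 195.82463015059326, 'rvec': array([ 1.22248188, -1.96925982,  1.15467561]), 'tvec': array([0.21710544, 0.23356255, 1.28927786])}
top [0.16294905 0.03965537 1.31171742] [ 0.19711409  0.01139951 -0.98031428] {'fovy': 50.65921820214479, 'cx': 317.1497786925212, 'cy': 208.3321360789373, 'rvec': array([ 2.14194263, -2.08382593,  0.20120669]), 'tvec': array([0.04289766, 0.41960338, 1.25332372])}
{'time': 0.1, 'joint_pos': array([-1.42998601e+00,  5.33215308e-02,  1.61414727e+00,  3.13164281e-05,
        1.47600278e+00, -1.18991572e-01]), 'joint_vel': array([-0.00055822, -0.0016277 , -0.00294442,  0.00015376, -0.00129631,
       -0.00177079]), 'joint_efforts': array([ 7.11538505e-04, -3.94905102e+01, -3.71359706e+01, -1.10475905e-04,
        3.98492746e-03, -7.78653259e-06]), 'tool_pos': array([ 0.16048292, -0.60340257,  0.19717262]), 'tool_rot': array([-9.39579716e-04,  9.91574486e-01,  1.29534383e-01,  5.33681034e-06]), 'contact_force': array([-0.04889198,  0.27646213, -0.12641973]), 'ft_torque': array([ 0.04394157, -0.0180073 , -0.01487565]), 'grasp_force': 0.0, 'gripper_width': 1.0030644035166927}
```

View pics/scene.png

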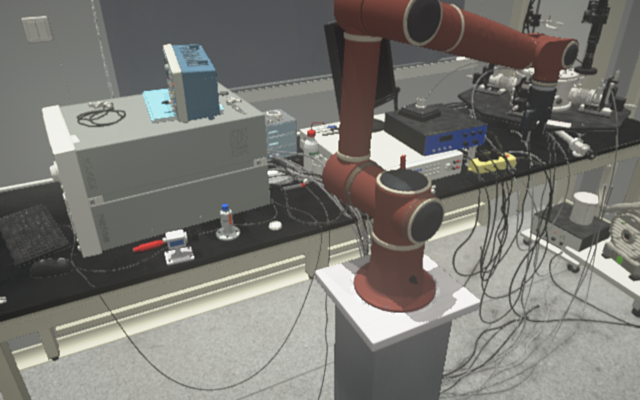

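View pics/top.png

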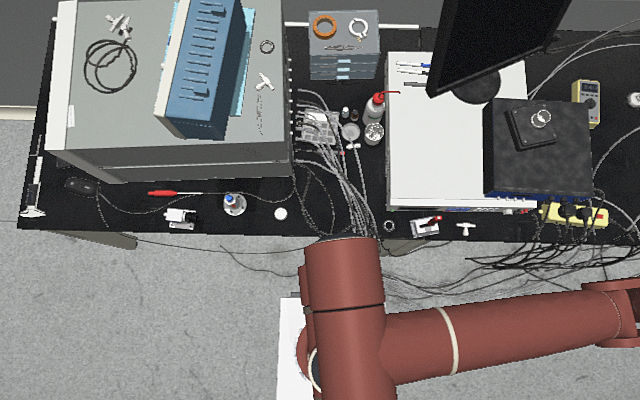

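The scene shows the camera at about (178,245), the fitting at (228,222) and the flange at (275,226). The top view shows the camera at (180,217), the fitting at (234,203), the mirror's red handle at (430,221), the ring at (389,226) and the tee at (465,228).

```bash
python3 - <<'E'
from h import *
a=np.load("top.npz");b=np.load("scene.npz")
A=cv2.resize(a["im"][180:250,140:300],(800,350),interpolation=cv2.INTER_CUBIC)
B=cv2.resize(a["im"][200:250,375:485],(440,200),interpolation=cv2.INTER_CUBIC)
C=cv2.resize(b["im"][195:275,140:240],(250,200),interpolation=cv2.INTER_CUBIC)
m=np.zeros((560,800,3),np.uint8);m[:350]=A;m[355:555,:440]=B;m[355:555,445:695]=C
save("mos",m)
for n,x in(("top",a),("scene",b)):
    P=x["P"]
    for (u,v) in {"top":[(178,215),(186,215),(234,198),(234,204),(280,214),(389,226),(428,222),(432,218),(422,230),(465,227),(170,193),(195,193)],"scene":[(178,240),(225,208),(228,237),(275,226),(150,245)]}[n]: print(n,u,v,P[v,u].round(3),x["im"][v,u])
E
```

```text
top 178 215 [0.379 0.466 0.082] [244 243 244]
top 186 215 [0.381 0.444 0.075] [26 27 24]
top 234 198 [0.436 0.304 0.08 ] [172 173 169]
top 234 204 [0.419 0.304 0.072] [88 72 71]
top 280 214 [0.404 0.171 0.007] [246 246 246]
top 389 226 [ 0.376 -0.172 -0.001] [39 37 40]
top 428 222 [ 0.376 -0.271  0.091] [64  0  0]
top 432 218 [ 0.38  -0.271  0.137] [113 113 114]
top 422 230 [ 0.361 -0.267  0.033] [248 247 247]
top 465 227 [ 0.379 -0.408  0.005] [218 214 205]
top 170 193 [0.461 0.521 0.015] [221  70  68]
top 195 193 [0.464 0.444 0.008] [255 255 255]
scene 178 240 [0.367 0.476 0.065] [ 81  91 110]
scene 225 208 [0.423 0.32  0.097] [ 48  69 119]
scene 228 237 [0.404 0.325 0.007] [197 202 192]
scene 275 226 [0.394 0.176 0.009] [245 244 239]
scene 150 245 [0.453 0.545 0.017] [189  64  59]
```

View pics/mos.png

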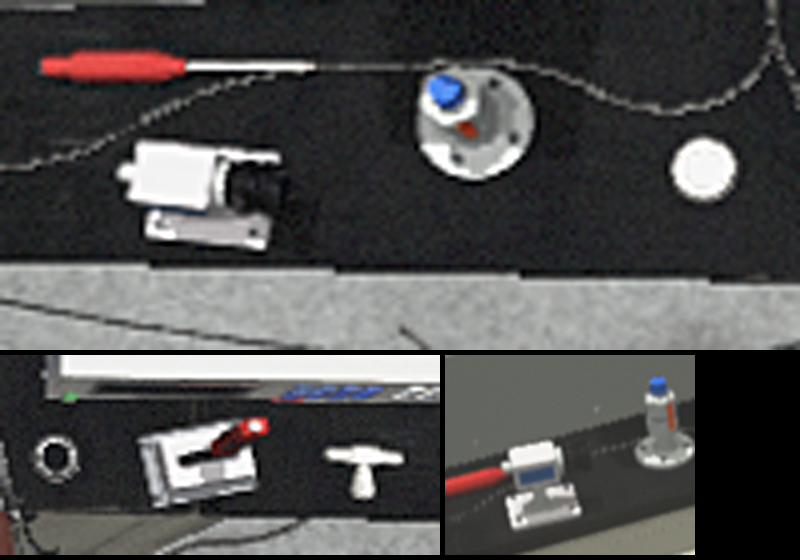

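The enlarged crops show the stripe on the robot side of the fitting, facing −x. The camera looks along about −y. The stand's slot is rotated about 12°, with the handle upright. Next is a close view of the mirror.

```bash
cat >> h.py <<'E'
def plan(pos,yaw,s=None,tilt=None):
    """pose with tool z down, tool x at world yaw(deg) -> shift and turn in jog units"""
    s=s or state(); q=s["tool_rot"]; T=R.from_quat([q[1],q[2],q[3],q[0]])
    G=R.from_euler('z',yaw,degrees=True)*R.from_euler('x',180,degrees=True)
    print("shift",(T.inv().apply(np.array(pos)-s["tool_pos"])/.025).round(2),"turn",(np.degrees((T.inv()*G).as_rotvec())/8).round(2))
E
python3 - <<'E'
from h import *
print(np.array(camera_params("wrist")["hand_eye"]).round(3),camera_params("wrist")["fovy"])
a=np.load("top.npz");P=a["P"]
for u in (400,430,460): print(u,[P[v,u].round(3).tolist() for v in(185,195,200,204,208,212)])
for y in(0,90,-90,180):plan([.33,-.27,.30],y)
E
```

```text
[[-0.    -0.957 -0.289  0.073]
 [ 1.    -0.     0.001  0.001]
 [-0.001 -0.289  0.957 -0.175]
 [ 0.     0.     0.     1.   ]] 68.69896856241337
400 [[0.488, -0.192, 0.084], [0.456, -0.191, 0.09], [0.442, -0.191, 0.085], [0.429, -0.191, 0.086], [0.424, -0.197, 0.051], [0.421, -0.206, 0.003]]
430 [[0.489, -0.281, 0.087], [0.458, -0.279, 0.09], [0.444, -0.28, 0.085], [0.432, -0.28, 0.085], [0.425, -0.286, 0.061], [0.425, -0.302, -0.001]]
460 [[0.491, -0.37, 0.089], [0.461, -0.369, 0.087], [0.446, -0.368, 0.087], [0.434, -0.369, 0.084], [0.426, -0.374, 0.067], [0.428, -0.397, -0.004]]
shift [  9.98 -11.15  -4.09] turn [-0.01 -0.    1.86]
shift [  9.98 -11.15  -4.09] turn [-0.01 -0.01 -9.39]
shift [  9.98 -11.15  -4.09] turn [-1.000e-02  1.000e-02  1.311e+01]
shift [  9.98 -11.15  -4.09] turn [ 0.000e+00 -2.000e-02 -2.064e+01]
```

```bash
python3 -c "
from h import *
plan([.42,-.26,.27],15)"
```

```text
shift [ 13.56 -10.61  -2.89] turn [-0.01 -0.   -0.01]
```

>>> jog_arm(
  targets=[
    [[1.0,-0.8,-2.9],[0,0,0],100],
    [[13.5,-10.6,-2.9],[0,0,0],100],
    [[13.5,-10.6,-2.9],[0,0,0],100],
    [[13.5,-10.6,-2.9],[0,0,0],100],
    [[13.5,-10.6,-2.9],[0,0,0],100],
    [[13.5,-10.6,-2.9],[0,0,0],100],
    [[13.5,-10.6,-2.9],[0,0,0],100],
    [[13.5,-10.6,-2.9],[0,0,0],100],
  ],
)

```text
time: 1.1
tool_pos: [0.4198, -0.2586, 0.2706]
tool_rot: [-0.0, 0.991, 0.131, 0.0]
contact_force: [-0.4, 0.3, 0.2]
gripper_width: 1.002
grasp_force: 0.0
```

>>> jog_arm(
  targets=[
    [[0,0,0],[0,0,0],100],
    [[0,0,0],[0,0,0],100],
  ],
)

```text
time: 1.35
tool_pos: [0.4182, -0.2615, 0.2704]
tool_rot: [-0.0, 0.992, 0.129, -0.0]
contact_force: [0.1, -0.5, -0.1]
gripper_width: 1.004
grasp_force: 0.0
```

```bash
python3 - <<'E'
from h import *
s=state();print(s["time"],s["tool_pos"],s["joint_pos"])
im,d,P=cloud("wrist");save("w1",im);np.savez("w1",im=im,P=P)
E
```

```text
1.35 [ 0.41819534 -0.26153966  0.27036942] [-7.09563360e-01 -3.00772489e-01  1.81715658e+00 -5.15302081e-04
  1.62591713e+00  6.01675932e-01]
```

View pics/w1.png

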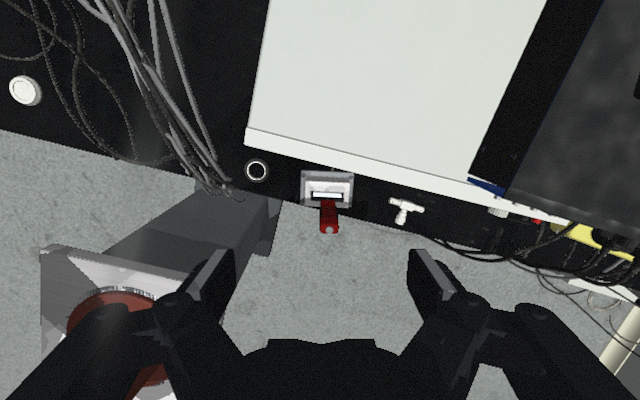

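The wrist view shows the stand at (327,188), with a bright glass strip at (327,195) facing the wrist camera, so it faces world +x. The red handle top is at (329,230). Next I measure the handle and the block.

```bash
python3 - <<'E'
from h import *
w=np.load("w1.npz");im=w["im"].astype(int);P=w["P"]
m=(im[...,0]>60)&(im[...,1]<40)&(P[...,0]>.3)&(P[...,1]<-.2)
m[:160]=0;m[250:]=0;m[:,:300]=0;m[:,360:]=0
Q=P[m];print(m.sum(),np.nanmin(Q,0),np.nanmax(Q,0))
for lo,hi in((.08,.1),(.1,.12),(.12,.15),(.16,.175)):
    k=(Q[:,2]>lo)&(Q[:,2]<hi);print(lo,k.sum(),np.nanmean(Q[k],0).round(4))
sub=np.zeros(m.shape,bool);sub[150:220,285:370]=1
for lo,hi in((.028,.044),(.0,.02)):
    k=sub&(P[...,2]>lo)&(P[...,2]<hi)&(P[...,0]<.42)&(im.min(-1)>70)
    X=P[k][:,:2].astype(np.float32);print(lo,k.sum(),X.mean(0),cv2.minAreaRect(X),P[k][:,2].mean())
k=m&(P[...,2]>.155);print("top",k.sum(),cv2.minAreaRect(P[k][:,:2].astype(np.float32)),P[k].mean(0))
for v in range(168,240,4): print(v,P[v,322].round(3),P[v,328].round(3),im[v,328])
save("w1c",cv2.resize(w["im"][155:245,270:390],(800,600),interpolation=cv2.INTER_CUBIC))
E
```

```text
304 [ 0.37261822 -0.29217233  0.06115693] [ 0.38424281 -0.27199064  0.16698389]
0.08 62 [ 0.3825 -0.2807  0.091 ]
0.1 16 [ 0.3827 -0.2814  0.1061]
0.12 45 [ 0.3828 -0.2814  0.1394]
0.16 120 [ 0.3795 -0.2811  0.1643]
0.028 804 [ 0.38109794 -0.28054014] ((0.3771345019340515, -0.2816879451274872), (0.038390107452869415, 0.06428700685501099), 12.684831619262695) 0.035497115118345295
0.0 642 [ 0.3906193 -0.2787443] ((0.3755572736263275, -0.2895776629447937), (0.07207868993282318, 0.11478481441736221), 0.4520355463027954) 0.006262305077123169
top 152 ((0.3785666525363922, -0.2818390130996704), (0.009625056758522987, 0.018868042156100273), 12.421101570129395) [ 0.38010768 -0.28111499  0.16288509]
168 [ 0.406 -0.268  0.   ] [ 0.408 -0.277 -0.002] [17 19 24]
172 [ 0.401 -0.269  0.006] [ 0.403 -0.278  0.004] [153 158 159]
176 [ 0.395 -0.271  0.005] [ 0.398 -0.279  0.007] [139 141 143]
180 [ 0.394 -0.271  0.025] [ 0.395 -0.28   0.023] [101 101 101]
184 [ 0.39  -0.272  0.035] [ 0.393 -0.28   0.036] [241 241 240]
188 [ 0.385 -0.273  0.036] [ 0.387 -0.282  0.036] [209 208 207]
192 [ 0.378 -0.275  0.034] [ 0.38  -0.284  0.033] [150 155 159]
196 [ 0.379 -0.275  0.056] [ 0.38  -0.283  0.054] [237 240 247]
200 [ 0.381 -0.274  0.084] [ 0.383 -0.282  0.081] [73 31 33]
204 [ 0.381 -0.274  0.099] [ 0.383 -0.281  0.098] [70 14 11]
208 [ 0.381 -0.274  0.115] [ 0.383 -0.281  0.114] [46 25 20]
212 [ 0.381 -0.274  0.128] [ 0.383 -0.281  0.128] [65 16 16]
216 [ 0.381 -0.274  0.143] [ 0.382 -0.28   0.141] [54  3  7]
220 [ 0.381 -0.274  0.154] [ 0.383 -0.28   0.155] [68  6  5]
224 [ 0.381 -0.274  0.165] [ 0.382 -0.28   0.164] [98 14 12]
228 [ 0.376 -0.275  0.164] [ 0.379 -0.281  0.167] [152 160 155]
232 [ 0.372 -0.276  0.165] [ 0.375 -0.282  0.168] [134 137 133]
236 [-0.049 -0.393 -0.796] [-0.044 -0.42  -0.8  ] [138 141 140]
```

View pics/w1c.png

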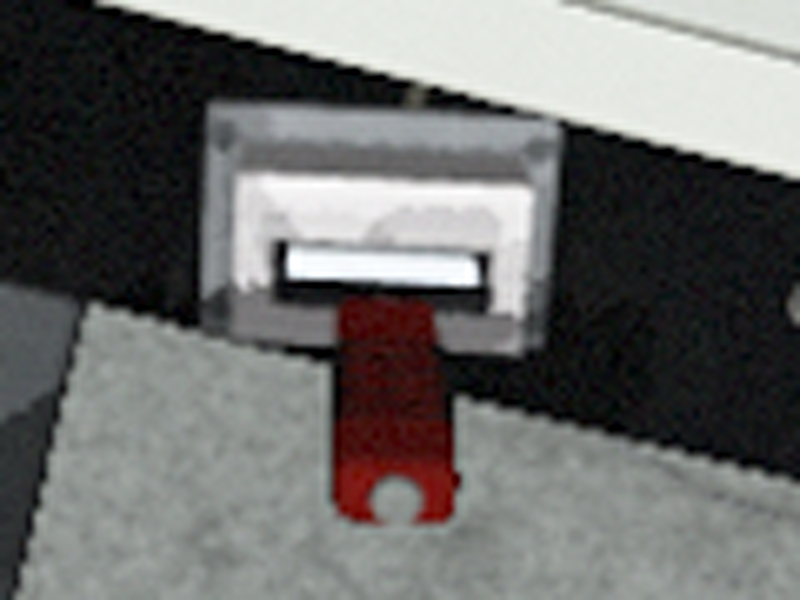

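The crop confirms the glass faces +x, at yaw about 12.5°, with the handle centred at (0.377, −0.2815) and its top at 0.166. Next I look at the fitting and camera from the robot side.

```bash
python3 -c "
from h import *
plan([.375,.055,.27],97);plan([.33,.37,.27],175)"
```

```text
shift [  1.58 -12.69   0.02] turn [-1.000e-02  0.000e+00 -1.027e+01]
shift [ 3.060e+00 -2.533e+01  2.000e-02] turn [-1.000e-02 -0.000e+00 -2.002e+01]
```

>>> jog_arm(
  targets=[
    [[0.2,-1.6,0],[0,0,-1.3],100],
    [[0.4,-3.2,0],[0,0,-2.6],100],
    [[0.6,-4.8,0],[0,0,-3.9],100],
    [[0.8,-6.4,0],[0,0,-5.2],100],
    [[1.0,-8.0,0],[0,0,-6.5],100],
    [[1.2,-9.6,0],[0,0,-7.8],100],
    [[1.4,-11.2,0],[0,0,-9.1],100],
    [[1.6,-12.7,0],[0,0,-10.3],100],
  ],
)

```text
time: 2.4
tool_pos: [0.3755, 0.056, 0.2707]
tool_rot: [0.0, 0.66, 0.752, 0.0]
contact_force: [-0.2, 1.0, -0.6]
gripper_width: 1.004
grasp_force: 0.0
```

>>> jog_arm(
  targets=[
    [[1.6,0,0],[0,0,-1.2],100],
    [[3.2,0,0],[0,0,-2.4],100],
    [[4.8,0,0],[0,0,-3.6],100],
    [[6.4,0,0],[0,0,-4.8],100],
    [[8.0,0,0],[0,0,-6.0],100],
    [[9.6,0,0],[0,0,-7.2],100],
    [[11.2,0,0],[0,0,-8.5],100],
    [[12.7,-0.2,0],[0,0,-9.7],100],
  ],
)

```text
time: 3.4
tool_pos: [0.3313, 0.3706, 0.2705]
tool_rot: [-0.0, 0.043, 0.999, -0.0]
contact_force: [1.0, 0.0, 0.7]
gripper_width: 1.005
grasp_force: 0.0
```

>>> jog_arm(
  targets=[
    [[0,0,0],[0,0,0],100],
    [[0,0,0],[0,0,0],100],
    [[0,0,0],[0,0,0],100],
  ],
)

```text
time: 3.78
tool_pos: [0.3312, 0.3691, 0.2709]
tool_rot: [0.0, 0.046, 0.999, -0.0]
contact_force: [0.1, -0.2, 0.8]
gripper_width: 1.001
grasp_force: 0.0
```

```bash
python3 - <<'E'
from h import *
s=state();print(s["time"],s["tool_pos"],s["joint_pos"])
im,d,P=cloud("wrist");save("w2",im);np.savez("w2",im=im,P=P)
E
```

```text
3.775 [0.33122975 0.36907828 0.27085529] [ 6.89401130e-01 -2.94739970e-01  1.81156150e+00 -3.08372504e-04
  1.62464929e+00 -7.89282792e-01]
```

View pics/w2.png

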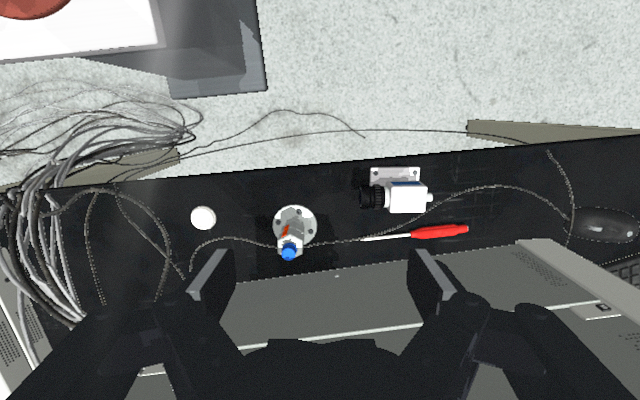

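The view shows the fitting foot at (293,227) with the stripe at (285,231) visible. The camera body is at (407,198) with its lens end at (362,198), the flange at (203,217) and the driver at (435,232).

```bash
python3 -c "
from h import *
plan([.36,.35,.16],175)"
```

```text
shift [-1.22 -0.66  4.44] turn [ 0.    0.   -0.03]
```

>>> jog_arm(
  targets=[
    [[-0.6,-0.3,2.2],[0,0,0],100],
    [[-1.2,-0.7,4.4],[0,0,0],100],
    [[-1.2,-0.7,4.4],[0,0,0],100],
    [[-1.2,-0.7,4.4],[0,0,0],100],
    [[-1.2,-0.7,4.4],[0,0,0],100],
  ],
)

```text
time: 4.45
tool_pos: [0.3602, 0.3515, 0.1643]
tool_rot: [0.002, 0.044, 0.999, 0.002]
contact_force: [-0.2, 0.9, -0.6]
gripper_width: 1.002
grasp_force: 0.0
```

```bash
python3 - <<'E'
from h import *
ims=[];Ps=[]
for i in range(4):
    im,d,P=cloud("wrist");ims.append(im);Ps.append(P)
im=np.mean(ims,0).round().astype(np.uint8);P=np.nanmedian(Ps,0)
np.savez("w3",im=im,P=P);save("w3",im)
w=np.load("w3.npz");im=w["im"].astype(int);P=w["P"]
fin=np.isfinite(P[...,0])
# camera: points in y>.37, z bands
for n,z0,z1 in(("cam top",.072,.084),("cam base",.002,.010)):
    k=fin&(P[...,1]>.40)&(P[...,1]<.53)&(P[...,2]>z0)&(P[...,2]<z1)&(P[...,0]<.43)&(P[...,0]>.32)&(im.min(-1)>110)
    X=P[k][:,:2].astype(np.float32);print(n,k.sum(),X.mean(0),cv2.minAreaRect(X),P[k][:,2].mean())
# foot
k=fin&(abs(P[...,1]-.31)<.06)&(abs(P[...,0]-.42)<.06)&(P[...,2]>.003)&(P[...,2]<.014)&(im.min(-1)>60)
X=P[k][:,:2].astype(np.float32);print("foot",k.sum(),cv2.minEnclosingCircle(X),P[k][:,2].mean())
b=fin&(abs(P[...,1]-.31)<.05)&(abs(P[...,0]-.42)<.05)&(im[...,2]>im[...,0]+50)
Q=P[b];print("cap",b.sum(),Q[Q[:,2]>np.nanmax(Q[:,2])-.004].mean(0),Q.max(0))
o=fin&(abs(P[...,1]-.31)<.04)&(abs(P[...,0]-.41)<.04)&(im[...,0]>im[...,2]+60)&(P[...,2]>.03)&(P[...,2]<.09)
Q=P[o];c=Q.mean(0);U,S,V=np.linalg.svd(Q-c);print("stripe",o.sum(),c,V.round(3),S,Q.min(0),Q.max(0))
np.save("Q",Q)
E
```

```text
cam top 2040 [0.37989336 0.47564122] ((0.38102349638938904, 0.4767974019050598), (0.05654868856072426, 0.03630274534225464), 85.0552978515625) 0.0774116292056878
cam base 1214 [0.3622953  0.47459137] ((0.3652074635028839, 0.4782082736492157), (0.07670506834983826, 0.02702450565993786), 85.74285125732422) 0.007326529665222685
foot 1604 ((0.4569224715232849, 0.3105848729610443), 0.06004012003540993) 0.007481382706516537
cap 454 [0.43198734 0.31518031 0.10244438] [0.46971671 0.32499462 0.10378766]
stripe 108 [0.41678384 0.30862073 0.06202171] [[ 0.003 -0.008  1.   ]
 [ 0.365 -0.931 -0.008]
 [ 0.931  0.365  0.   ]] [0.12278341 0.02451336 0.00310532] [0.41521214 0.30438309 0.03914019] [0.41904721 0.31223067 0.07963932]
```

View pics/w3.png

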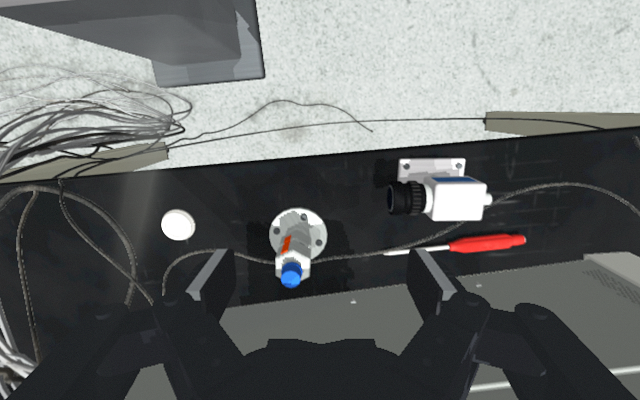

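The closer view gives the stripe at (285,243), its plane normal and axis consistent with the cap position. The lens is at (405,198). Now I refine with a hexagon fit and a lens-cylinder fit.

```bash
python3 - <<'E'
from h import *
from scipy.optimize import least_squares
w=np.load("w3.npz");im=w["im"].astype(int);P=w["P"];Q=np.load("Q.npy")
fin=np.isfinite(P[...,0]); c0=np.array([.433,.315])
dz=P[...,2]; r=np.hypot(P[...,0]-c0[0],P[...,1]-c0[1])
o=(im[...,0]>im[...,2]+60)
# steel sides, z .02-.09
k=fin&(dz>.03)&(dz<.082)&(r>.0155)&(r<.021)&~o&(abs(im[...,0]-im[...,2])<40)
X=P[k][:,:2]; 
def hexd(p,D,a):
    th=p[2]+np.arange(6)*np.pi/3
    return ((D-p[:2])@np.stack([np.cos(th),np.sin(th)])).max(1)-a
f=lambda p:np.r_[hexd(p,X,.017),hexd(p,Q[:,:2],.0175)]
s=least_squares(f,[*c0,np.radians(201.4)],loss="soft_l1",f_scale=.0007)
print("hex",k.sum(),s.x[:2],np.degrees(s.x[2]),np.median(abs(s.fun)))
h=lambda p:np.r_[hexd(p,Q[:,:2],.0175)]
# lens cylinder
k=fin&(P[...,1]>.40)&(P[...,1]<.447)&(dz>.05)&(dz<.1)&(im.max(-1)<90)&(P[...,0]<.42)&(P[...,0]>.34)
L=P[k];print("lens",k.sum(),L.min(0),L.max(0))
def g(p):
    u=np.array([np.cos(p[1]),np.sin(p[1])]);n=np.array([-u[1],u[0]])
    return np.hypot((L[:,:2]-[p[0],.42])@n,L[:,2]-.06)-p[2]
s2=least_squares(g,[.376,np.radians(85),.015],loss="soft_l1",f_scale=.001);print("cyl",s2.x[0],np.degrees(s2.x[1]),s2.x[2],np.median(abs(s2.fun)))
# box top edges
k=fin&(P[...,1]>.43)&(P[...,1]<.51)&(dz>.072)&(dz<.084)&(im.min(-1)>110)
T=P[k]
for nm,q in(("lo",0),("hi",1)):
    e=[];ys=np.arange(.4535,.5,.002)
    for y in ys:
        xx=T[abs(T[:,1]-y)<.001][:,0]; e.append(np.percentile(xx,3+94*q) if len(xx)>8 else np.nan)
    e=np.array(e);g2=np.isfinite(e);pf=np.polyfit(ys[g2],e[g2],1);print(nm,"heading",90-np.degrees(np.arctan(pf[0])),"x@.4768",np.polyval(pf,.4768),g2.sum())
E
```

```text
hex 612 [0.43334276 0.31481387] 202.93862512727463 0.00016406563738148756
lens 1144 [0.36043573 0.41581305 0.05043731] [0.39474015 0.44696349 0.0770426 ]
cyl 0.37674475328949797 85.29427130541737 0.015492217821308076 0.0009127571666601129
lo heading 89.20961850148703 x@.4768 0.36401724617204445 24
hi heading 86.2887513049271 x@.4768 0.39734930400883034 24
```

```bash
python3 -c "
from h import *
plan([.36,.351,.25],175);plan([.372,.03,.25],140);plan([.3772,-.2815,.20],102.5)"
```

```text
shift [-0.03  0.01 -3.5 ] turn [ 0.01  0.01 -0.01]
shift [ -1.65 -12.73  -3.52] turn [0.02 0.01 4.36]
shift [ -2.96 -25.13  -1.54] turn [0.02 0.   9.05]
```

>>> jog_arm(
  targets=[
    [[0,0,-2],[0,0,0],100],
    [[-0.1,-1.0,-3.5],[0,0,0.5],100],
    [[-0.4,-3.2,-3.5],[0,0,1.2],100],
    [[-0.7,-5.5,-3.5],[0,0,2.0],100],
    [[-1.0,-7.8,-3.5],[0,0,2.8],100],
    [[-1.4,-10.2,-3.5],[0,0,3.6],100],
    [[-1.6,-12.7,-3.5],[0,0,4.4],100],
    [[-1.6,-12.7,-3.5],[0,0,4.4],100],
  ],
)

```text
time: 5.65
tool_pos: [0.3705, 0.0266, 0.249]
tool_rot: [0.001, 0.349, 0.937, -0.0]
contact_force: [0.1, -0.4, 0.7]
gripper_width: 1.0
grasp_force: 0.0
```

>>> jog_arm(
  targets=[
    [[-1.4,-1.6,0],[0,0,0.8],100],
    [[-2.8,-3.2,0],[0,0,1.6],100],
    [[-4.2,-4.8,0],[0,0,2.4],100],
    [[-5.6,-6.4,0],[0,0,3.2],100],
    [[-7.0,-8.0,0],[0,0,4.0],100],
    [[-8.2,-9.4,0.5],[0,0,4.7],100],
    [[-8.2,-9.4,1.5],[0,0,4.7],100],
    [[-8.2,-9.4,1.5],[0,0,4.7],100],
  ],
)

```text
time: 6.65
tool_pos: [0.3746, -0.2798, 0.2086]
tool_rot: [-0.002, 0.628, 0.778, 0.001]
contact_force: [-0.1, 0.5, -0.4]
gripper_width: 1.0
grasp_force: 0.0
```

```bash
python3 - <<'E'
from h import *
s=state();print(s["time"])
im,d,P=cloud("wrist");i=im.astype(int)
m=(i[...,0]>50)&(i[...,1]<45)&(i[...,0]>i[...,1]+30)&(abs(P[...,0]-.377)<.03)&(abs(P[...,1]+.2815)<.03)
Q=P[m];k=Q[:,2]>.155;print(m.sum(),Q.max(0),Q.min(0))
if k.sum()>20: print(cv2.minAreaRect(Q[k][:,:2].astype(np.float32)),k.sum())
plan([.3772,-.2815,.113],102.5)
E
```

```text
6.65
341 [ 0.38357156 -0.27200722  0.16835411] [ 0.37039004 -0.29079491  0.0814759 ]
((0.3769521415233612, -0.2815454602241516), (0.011228990741074085, 0.01908867247402668), 12.433412551879883) 253
shift [-0.08  0.07  3.89] turn [-0.   -0.01 -0.04]
```

Second measurement agrees: (0.377, −0.2815), 12.4°. Now I descend and grip.

>>> jog_arm(
  targets=[
    [[-0.1,0.1,1.3],[0,0,0],100],
    [[-0.1,0.1,2.6],[0,0,0],100],
    [[-0.1,0.1,3.9],[0,0,0],100],
    [[-0.1,0.1,3.9],[0,0,0],100],
    [[-0.1,0.1,3.9],[0,0,0],100],
  ],
)

```text
time: 7.32
tool_pos: [0.379, -0.2838, 0.1157]
tool_rot: [0.002, 0.628, 0.778, -0.0]
contact_force: [0.4, -0.1, -0.0]
gripper_width: 1.002
grasp_force: 0.0
```

```bash
python3 -c "
from h import *
s=state();print(s['time']);plan([.377,-.2815,.113],102.5)"
```

```text
7.325
shift [ 0.11 -0.06  0.11] turn [ 0.01  0.02 -0.04]
```

>>> jog_arm(
  targets=[
    [[0,0,0.1],[0,0,0],100],
    [[0,0,0.1],[0,0,0],100],
  ],
)

```text
time: 7.58
tool_pos: [0.3782, -0.2839, 0.112]
tool_rot: [0.001, 0.629, 0.778, -0.0]
contact_force: [-0.5, -0.2, 1.2]
gripper_width: 0.997
grasp_force: 0.0
```

>>> jog_arm(
  targets=[
    [[0,0,0],[0,0,0],100],
    [[0,0,0],[0,0,0],100],
  ],
)

```text
time: 7.82
tool_pos: [0.3776, -0.2836, 0.111]
tool_rot: [0.0, 0.629, 0.778, -0.0]
contact_force: [-0.0, -0.0, -0.4]
gripper_width: 0.998
grasp_force: 0.0
```

>>> jog_arm(
  targets=[
    [[0.08,-0.02,0],[0,0,0],100],
    [[0.08,-0.02,0],[0,0,0],60],
    [[0.08,-0.02,0],[0,0,0],30],
    [[0.08,-0.02,0],[0,0,0],0],
    [[0.08,-0.02,0],[0,0,0],0],
    [[0.08,-0.02,0],[0,0,0],0],
    [[0.08,-0.02,0],[0,0,0],0],
    [[0.08,-0.02,0],[0,0,0],0],
  ],
)

```text
time: 8.82
tool_pos: [0.3768, -0.2817, 0.111]
tool_rot: [0.0, 0.629, 0.778, -0.0]
contact_force: [-0.0, -0.3, 1.4]
gripper_width: 0.125
grasp_force: 61.0
```

>>> jog_arm(
  targets=[
    [[0,0,0],[0,0,0],0],
    [[0,0,0],[0,0,0],0],
    [[0,0,0],[0,0,0],0],
    [[0,0,0],[0,0,0],0],
  ],
)

```text
time: 9.32
tool_pos: [0.3768, -0.2817, 0.1109]
tool_rot: [0.0, 0.629, 0.778, -0.0]
contact_force: [0.2, -0.3, 1.8]
gripper_width: 0.129
grasp_force: 61.0
```

>>> jog_arm(
  targets=[
    [[0,0,-0.4],[0,0,0],0],
    [[0,0,-1.0],[0,0,0],0],
    [[0,0,-1.8],[0,0,0],0],
    [[0,0,-2.6],[0,0,0],0],
    [[0,0,-3.4],[0,0,0],0],
    [[0,0,-4.0],[0,0,0],0],
    [[0,0,-4.4],[0,0,0],0],
    [[0,0,-4.4],[0,0,0],0],
  ],
)

```text
time: 10.32
tool_pos: [0.377, -0.2819, 0.2216]
tool_rot: [0.001, 0.629, 0.778, -0.0]
contact_force: [0.0, 0.3, -0.6]
gripper_width: 0.127
grasp_force: 60.7
```

```bash
python3 - <<'E'
from h import *
s=state();print(s["time"],s["tool_pos"],s["joint_pos"])
im,d,P=cloud("wrist");save("w4",im)
plan([.372,0,.22],122);plan([.355,.265,.21],143.9)
E
```

```text
10.325 [ 0.37698312 -0.28186945  0.2216199 ] [-8.00321394e-01 -3.44236758e-01  1.93073578e+00  6.44207716e-07
  1.55380646e+00 -1.01119225e+00]
shift [11.05  2.17  0.03] turn [-0.   -0.   -2.49]
shift [21.56  3.73  0.43] turn [-0.   -0.   -5.23]
```

View pics/w4.png

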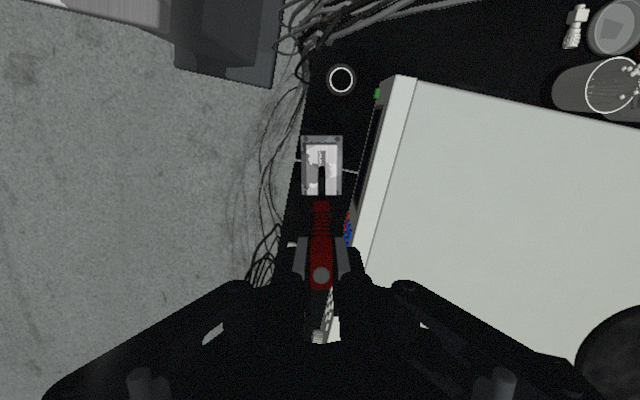

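The mirror is out and held by the handle at (321,240), with fingers only on red. I check for obstacles (cables) along the transfer path.

```bash
python3 - <<'E'
from h import *
im,d,P=cloud("top")
for y in np.arange(-.22,.28,.05):
    k=(abs(P[...,1]-y)<.025)&(P[...,0]>.32)&(P[...,0]<.43)&(P[...,2]<.25); print(y.round(2),k.sum(),np.nanmax(P[k][:,2]) if k.any() else None)
E
```

```text
-0.22 651 0.09102957502106168
-0.17 639 0.09150202596861234
-0.12 637 0.07904831298570025
-0.07 819 0.08742423883756811
-0.02 683 0.07017162550026002
0.03 707 0.05009398754347916
0.08 683 0.042822158341322414
0.13 696 0.013858243011271476
0.18 682 0.012587007401550832
0.23 677 0.006774306041529288
```

>>> jog_arm(
  targets=[
    [[0.8,0.2,-0.2],[0,0,-0.2],0],
    [[2.4,0.5,-0.2],[0,0,-0.6],0],
    [[4.2,0.9,-0.2],[0,0,-1.0],0],
    [[6.0,1.2,-0.2],[0,0,-1.4],0],
    [[7.8,1.6,-0.2],[0,0,-1.8],0],
    [[9.4,1.9,-0.2],[0,0,-2.2],0],
    [[10.6,2.1,-0.2],[0,0,-2.4],0],
    [[11.0,2.2,-0.2],[0,0,-2.5],0],
  ],
)

```text
time: 11.42
tool_pos: [0.3722, 0.0008, 0.2256]
tool_rot: [-0.0, 0.482, 0.876, 0.0]
contact_force: [0.0, -0.7, -0.3]
gripper_width: 0.127
grasp_force: 60.8
```

>>> jog_arm(
  targets=[
    [[0.8,0.4,0],[0,0,-0.2],0],
    [[2.2,1.2,0],[0,0,-0.7],0],
    [[3.8,2.0,0],[0,0,-1.1],0],
    [[5.4,2.8,0],[0,0,-1.6],0],
    [[7.0,3.7,0],[0,0,-2.1],0],
    [[8.4,4.4,0],[0,0,-2.5],0],
    [[9.2,4.8,0],[0,0,-2.7],0],
    [[9.5,5.0,0],[0,0,-2.7],0],
  ],
)

```text
time: 12.42
tool_pos: [0.3523, 0.267, 0.2254]
tool_rot: [-0.0, 0.311, 0.95, -0.001]
contact_force: [0.1, 0.4, -0.7]
gripper_width: 0.121
grasp_force: 60.7
```

>>> jog_arm(
  targets=[
    [[0,0,0],[0,0,0],0],
    [[0,0,0],[0,0,0],0],
    [[0,0,0],[0,0,0],0],
  ],
)

```text
time: 12.8
tool_pos: [0.3529, 0.2658, 0.2259]
tool_rot: [0.0, 0.312, 0.95, 0.0]
contact_force: [0.2, 0.5, -0.9]
gripper_width: 0.125
grasp_force: 60.7
```

```bash
python3 - <<'E'
from h import *
s=state();print(s["time"],s["tool_pos"])
plan([.3637,.2843,.1345],143.9)
E
```

```text
12.8 [0.35292312 0.26576449 0.22588672]
shift [0.09 0.85 3.66] turn [ 0.    0.   -0.04]
```

>>> jog_arm(
  targets=[
    [[0.1,0.4,0.6],[0,0,0],0],
    [[0.1,0.8,1.4],[0,0,0],0],
    [[0.1,0.85,2.2],[0,0,0],0],
    [[0.1,0.85,3.0],[0,0,0],0],
    [[0.1,0.85,3.5],[0,0,0],0],
    [[0.1,0.85,3.66],[0,0,0],0],
    [[0.1,0.85,3.66],[0,0,0],0],
    [[0.1,0.85,3.66],[0,0,0],0],
  ],
)

```text
time: 13.8
tool_pos: [0.3638, 0.2854, 0.1353]
tool_rot: [0.001, 0.312, 0.95, 0.001]
contact_force: [-0.5, -0.4, -0.8]
gripper_width: 0.122
grasp_force: 60.7
```

```bash
python3 - <<'E'
from h import *
s=state();print(s["time"],s["tool_pos"])
plan([.3637,.2843,.1345],143.9)
im,d,P=cloud("wrist");np.savez("w5",im=im,P=P)
i2,d2,P2=cloud("top");i3,d3,P3=cloud("scene")
A=cv2.resize(im[150:400,200:460],(416,400),interpolation=cv2.INTER_CUBIC)
B=cv2.resize(i2[170:240,150:280],(372,200),interpolation=cv2.INTER_CUBIC)
C=cv2.resize(i3[180:270,140:260],(372,280),interpolation=cv2.INTER_CUBIC)
m=np.zeros((490,800,3),np.uint8);m[:400,:416]=A;m[:200,425:797]=B;m[205:485,425:797]=C;save("fin",m)
E
```

```text
13.8 [0.36382171 0.2853725  0.13531443]
shift [-0.02 -0.04  0.03] turn [ 0.01  0.01 -0.03]
```

View pics/fin.png

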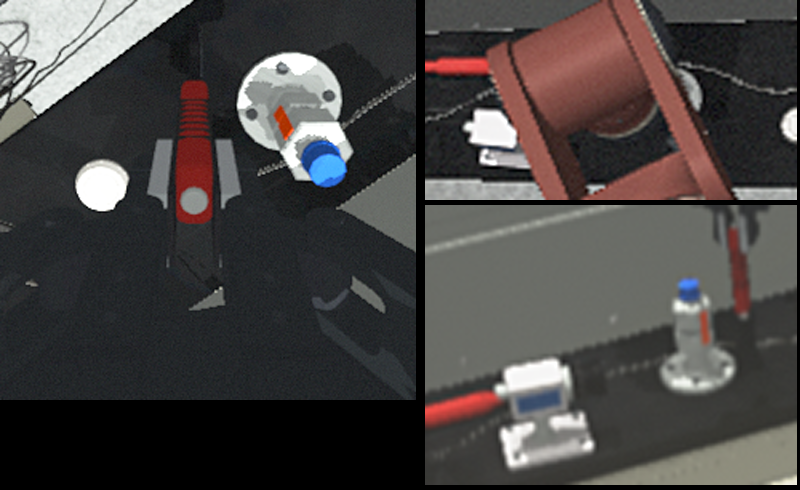

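The wrist crop shows the handle held between the pads at (195,170), clear of the fitting (stripe at (284,122)). The scene crop shows the mirror hanging in front of the stripe side. I cross-check mirror-to-fitting geometry in this view, where any calibration bias is common to both.

```bash
python3 - <<'E'
from h import *
from scipy.optimize import least_squares
Ps=[];
for i in range(3): im,d,P=cloud("wrist");Ps.append(P)
P=np.nanmedian(Ps,0);im=im.astype(int);dz=P[...,2]
red=(im[...,0]>im[...,2]+40)&(im[...,1]<im[...,0]*.45)
dm=np.hypot(P[...,0]-.364,P[...,1]-.285)
H=P[red&(dm<.03)&(dz>.09)]
for lo,hi in((.1,.115),(.115,.13),(.13,.16),(.183,.196)):
    k=(H[:,2]>lo)&(H[:,2]<hi)
    if k.sum()>10: print(lo,k.sum(),H[k].mean(0).round(4),cv2.minAreaRect(H[k][:,:2].astype(np.float32)))
c0=np.array([.433,.315]);r=np.hypot(P[...,0]-c0[0],P[...,1]-c0[1])
o=(im[...,0]>im[...,2]+60)
X=P[(dz>.03)&(dz<.082)&(r>.0155)&(r<.021)&~o&(abs(im[...,0]-im[...,2])<40)][:,:2]
Q=P[(dz>.04)&(dz<.08)&(r<.024)&o]
c=Q.mean(0);V=np.linalg.svd(Q-c)[2];print("stripe",len(Q),c,V[2],np.degrees(np.arctan2(V[2,1],V[2,0])))
def hexd(p,D,a):
    th=p[2]+np.arange(6)*np.pi/3
    return ((D-p[:2])@np.stack([np.cos(th),np.sin(th)])).max(1)-a
s=least_squares(lambda p:np.r_[hexd(p,X,.017),hexd(p,Q[:,:2],.0175)],[*c0,np.radians(202)],loss="soft_l1",f_scale=.0007)
print("hex",len(X),s.x[:2],np.degrees(s.x[2]),np.median(abs(s.fun)))
for i in range(3):grab_frame("top");q=state();print(q["tool_pos"]);plan([.3637,.2843,.1345],143.9,q)
E
```

```text
0.1 67 [0.3556 0.2898 0.1105] ((0.3562837243080139, 0.2894766628742218), (0.011731316335499287, 0.003536791540682316), 49.3031120300293)
0.115 106 [0.3554 0.2899 0.1224] ((0.356106698513031, 0.28972506523132324), (0.011306516826152802, 0.0028723953291773796), 47.2389030456543)
0.13 197 [0.3551 0.2901 0.1467] ((0.3551763892173767, 0.28996971249580383), (0.00983203575015068, 0.001417286228388548), 53.82228469848633)
0.183 655 [0.3604 0.2863 0.1883] ((0.3622840642929077, 0.28488394618034363), (0.010470671579241753, 0.019976887851953506), 53.471702575683594)
stripe 145 [0.41650335 0.30866106 0.06258766] [ 0.9385204   0.34522139 -0.00128491] 20.195328072474855
hex 772 [0.43304569 0.31475431] 203.13713735071346 0.00018657912430674467
[0.36334127 0.28513257 0.1345323 ]
shift [-0.03 -0.02  0.  ] turn [ 0.    0.   -0.03]
[0.36328733 0.28509939 0.1344265 ]
shift [-0.03 -0.02 -0.  ] turn [ 0.    0.   -0.03]
[0.36325639 0.28508235 0.13435063]
shift [-0.03 -0.01 -0.01] turn [ 0.    0.   -0.03]
```

>>> jog_arm(
  targets=[
    [[-0.06,-0.01,0],[0,0,-0.06],0],
    [[-0.06,-0.01,0],[0,0,-0.06],0],
    [[-0.06,-0.01,0],[0,0,-0.06],0],
    [[-0.06,-0.01,0],[0,0,-0.06],0],
    [[-0.06,-0.01,0],[0,0,-0.06],0],
    [[-0.06,-0.01,0],[0,0,-0.06],0],
    [[-0.06,-0.01,0],[0,0,-0.06],0],
    [[-0.06,-0.01,0],[0,0,-0.06],0],
  ],
)

```text
time: 15.25
tool_pos: [0.3643, 0.284, 0.1343]
tool_rot: [-0.0, 0.308, 0.952, 0.0]
contact_force: [-0.1, 0.7, -0.7]
gripper_width: 0.122
grasp_force: 60.7
```

```bash
python3 -c "
from h import *
s=state();print(s['time'],s['tool_pos'],abs(s['joint_vel']).max(),s['grasp_force']);plan([.3637,.2836,.1345],144.1,s)
print(job_done())"
```

```text
15.25 [0.3642917  0.28398788 0.13430272] 0.0015871729060670196 60.69472074508667
shift [ 0.01 -0.03 -0.01] turn [-0.   -0.    0.01]
the job is handed in; nothing more can be done
None
```

I handed the job in at 15.3 s with the mirror held still and upright by its red handle. By my measurements the glass is within about 1 mm and 1° of the target pose at the sight-line crossing; I did not see the stripe in the mirror itself.

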